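Slide a sample under the hold-down leaf spring

ROBOT

A 6-joint arm with a two-finger parallel gripper is mounted at the origin on a cart in front of the work surface, level with it; the furniture and walls round the work are solid. World frame = base frame: x ahead of the robot, y to its left, z up, the work surface at z = 0. Lengths are in m, angles in rad, forces in N, time in s.
With the tool pointing down it reaches from about 0.325 to 0.775 m from the base axis. Payload 5.5 kg.
Tool frame: the origin (TCP) lies between the finger pads; the fingertips stand ahead of it and the grasp point (between the pads) lies 8 mm behind it (bot.tip_reach is the z of the fingertips in the tool frame, in m); z points along the fingers, y is the line along which they close (so a half turn about z gives the same grasp; the last joint's range is limited). The gripper opens to 85 mm and grips with 20 to 120 N. Pads are 22 mm wide; open, the fingers measure 114 mm over their backs; the gripper's body (76 mm by 85 mm) begins 54 mm behind the grasp point. The pads swing forward as they close: fully open they stand 13 mm farther back than shut.
Start: joints at [-1.289, 0.091, 1.231, -0, 1.82, -0.057], TCP at [0.199, -0.566, 0.242] pointing down, gripper open.
Joint ranges: [-2.87, 2.87], [-0.86, 2.18], [0.17, 2.46], [-1.51, 4.65], [0.06, 2.69], [-2.65, 2.65]. Speed limits (rad/s): [2.57, 2.57, 3.01, 3.14, 3.14, 3.14].

INTERFACE

Orientations are given as a unit quaternion [x, y, z, w].
In Python, from workcell import bot gives the robot as it stands. The module is installed in compiled form; this text tells all that it offers.
- The arm moves only by the shell command python3 -m crank 'ROWS' [FORCE]. ROWS is JSON, a list of rows, each a list of 7 numbers: the shift along the tool's x, y, z in m, then the turn, a rotation vector about the tool's x, y, z in degrees, then the finger opening in m, from 0 to 0.0854. A call has exactly 5 rows; each row shifts and turns the commanded pose from where the row before left it, along the tool's axes as they then stand; what a row does not reach is not made up. A row lasts 1/12 s, in which the tool goes at most 41.7 mm and 7.16 degrees, less where a joint would pass 70% of its speed; a pose out of reach is approached as far as the arm can. A call is refused whole if a number of a shift passes 0.0417 or a number of a turn 7.16, either way. A call with a gripper value outside its range is refused whole. The fingers move at their own pace and stop on an object; FORCE is the grip in N (left out, the last holds). Time passes only in rows, so rows that do not move let the fingers close, or fill a call up. It gives the time, the measured TCP pose, the force, the opening and the grip force at its end, in the units of the state.
- bot.read_state(): the state, without advancing time (a new reading comes with each control period).
- bot.capture(name): name is "side" or "top"; returns a dict with "frame" (420x560x3 uint8, red, green, blue), "fx", "fy", "cx", "cy" (pixels), "world_to_cam" (4x4, takes a point from world to camera coordinates). Camera axes: x right, y down, z forward; pixel columns grow to the right and rows downward; lengths in m; the calibration is good to about 2 mm. A picture is of the moment at which its call begins. There is no depth.
- bot.sign_off(): hands the job in; it is judged then, once.
The state is a dict: "time_s": time; "q": joint angles; "qd": joint speeds; "joint_torque": joint torques, N m; "position": TCP position; "eef_rot": TCP orientation; "wrist_force": force on the tool from outside, world axes, zero at the start; "ft_torque": the same for the moment, N m; "opening": opening from 0.0 (shut) to 1.0 (fully open); "grip_force": force on a finger pad.
Only numpy, scipy, OpenCV 4.12 (cv2) and the standard library are available. Lean on these libraries where they do the work, as an engineer would, in place of code of your own. Each camera call takes 0.05 s, during which the arm holds its last target. There are 200 camera calls.

TASK

On the green gauging fixture, press the blue sample slide down hard on its ribbed thumb pad until the sprung brass platen bottoms, and, keeping it pressed, push it (its thumb rib takes the push) along the rails, under the leaf spring, fully home against the end stop, so that the platen springs back up behind it. Only press and push it with the fingertips: do not pick it up or tip it, and leave the other things on the bench where they are. Finish with the hand clear.

Things in the scene. Friction and masses are not known exactly. Their poses are not given: they have to be found in the camera images.
- fixture: Fixed green and steel fixture, base 226 x 100 mm. Origin: mid line, bench level; the slide travels along its +x. Along x (mm): rear fence -111 to -107, brass sprung platen -105 to -5, steel bed -6 to 92 (top z = 20), end stop face at 92 (36 high). Side rails 35.5 high, inner faces at y = +-31; slide and fixture polished, friction about 0.25.
- lips (a point): Mid line, bed level, at fixture x = 4 mm: where the keeper lips begin. They run from x = 4 to 92, reaching in from the rails to y = +-25, underside z = 28.5, top z = 34.5 mm over the bench. The slide's flange must pass under them, which it can only with the platen pressed nearly to its bottom.
- bridge (a point): Middle of the top of the steel bridge over the bed (fixture x 49 to 59 mm, underside 54 mm and top 61 mm over the bench, 82 mm wide, on two posts) that carries the leaf spring. The slide's front passes under it; its rib stops about 10 mm short of it when home.
- slide: Loose blue slide, flange 90 x 60 x 5 mm, body 90 x 44 mm, 18 high, about 0.15 kg. Origin: centre of underside, x ahead (as fixture's). Starts on the platen, underside 30.5 over the bench. Thumb pad on top x = -45 to -11 (z = 18), ended by an upright rib x = -11 to -5, 40 wide, top z = 26. White sample ahead of the rib. Home: origin at fixture x = 47, underside z = 20; about 102 mm travel.
- thumb_pad (a point): Middle of the slide's thumb pad, on its top face, 28 mm behind the slide's origin and 17 mm behind the rib's near face.
- stop (a point): Foot of the end stop's face, on the bed's top face, mid line of the fixture (fixture x = 92 mm, z = 20 mm).
- platen (a joint): How far the brass platen is pressed down, m: 0 up (top 30.5 mm over the bench), 0.009 bottomed (top 1.5 mm above the fixed bed, slide's thumb pad then 39.5 mm over the bench). Spring: about 5 N to start, about 13 N to bottom. It stays down while any of the slide is on it and is pressed, and springs up behind the slide once the slide has left it.
- leaf (a joint): Lift of the leaf spring, rad: 0 at rest (tip 14 mm above the bed), about 0.13 with the slide under it. It hangs from the bridge forward and down to its tip at fixture x = 83 mm, and presses the slide with about 4 N.
- marker: Blue and white marker pen lying near the front edge, 130 x 18 x 20 mm; bystander.
- glazed_plate_2: Small cream glazed ceramic plate lying near the front edge to the left, 23 x 23 x 8 mm; bystander.
- glazed_plate_1: Small cream glazed ceramic plate lying near the front edge to the right, 23 x 23 x 8 mm; bystander.
- dust_brush: Dust brush with a wooden handle lying at the left, 191 x 30 x 13 mm; bystander.
- plug_gauge: Steel plug gauge with a hexagon handle lying at the right, 96 x 15 x 13 mm; bystander.
Not all that is in view belongs to the job. Of the things that look like the slide, the larger one is meant.

How it is judged:
On the way, in this order (a step that is already met when the one before it is completed fails the run):
1. the slide is pressed down on the platen (more than 7 mm of its 9 mm travel), not yet under the leaf (value of joint platen above 0.007 m and contact force between the fingers and slide above 3 N and value of joint leaf below 0.06 rad), for 0.1 s.
2. the slide's nose has lifted the leaf spring (value of joint leaf above 0.08 rad and x of slide in the frame of fixture above 0.03 m), for 0.1 s.
At the end, for the whole second after the job is handed in: The slide lies flat on the bed under the leaf spring (leaf lifted more than 0.08 rad), its nose within 5 mm of the end stop, the platen back up behind it (within 1.5 mm of its top), all at rest (x of slide in the frame of fixture above 0.042 m and z of slide in the frame of fixture below 0.023 m and angle between the z axis of slide and the z axis of fixture, either way round below 0.06 rad and value of joint leaf above 0.08 rad and value of joint platen below 0.0015 m and linear speed of slide below 0.01 m/s); the robot touches nothing.
It fails at once if the slide is lifted more than 6 mm above where it started, or tipped more than 20 degrees (z of slide in the frame of fixture above 0.0365 m or angle between slide's own z axis and vertical above 0.35 rad).
It fails at once if a bystander (marker, small plates, brush, plug gauge) is moved more than 15 mm (distance of any of marker, glazed_plate_2, glazed_plate_1, dust_brush, plug_gauge from where it was at the start of the episode above 0.015 m).
It also fails if it takes over 35 s, if anything falls off the work surface, if the arm or the gripper's body presses on something with over 40 N, if the wrist force passes 120 N, or if a joint passes its speed limit or range.

## Working session

There is one attempt and no reset: what is moved stays moved. The work goes in short steps, Python scripts to look and compute and a shell command to move; the robot and the scene stay as the last step left them, time stands still between calls to the robot, and variables do not carry over. Pictures are saved under pics/ and viewed, at most 10 in all, crops included, and the job is handed in when it is done.

```bash
mkdir -p pics; python3 - <<'E'
from workcell import bot
import cv2,json
s=bot.read_state();print(s['time_s'],s['position'],s['eef_rot'],bot.tip_reach)
for n in('side','top'):
    c=bot.capture(n);cv2.imwrite(f'pics/{n}0.png',c['frame'][:,:,::-1])
    print(n,c['fx'],c['fy'],c['cx'],c['cy'],c['world_to_cam'])
E
```

```text
0.0 [ 0.19934189 -0.56564991  0.24111073] [ 9.85684891e-01  1.68595140e-01 -1.17308485e-04 -9.80613797e-04] 0.011
side 395.4880282482498 395.4880282482498 284.3231086245797 208.74146517631908 [[ 0.98482682 -0.17328158  0.00946679 -0.47371647]
 [-0.05671452 -0.37292722 -0.92612567  0.10432736]
 [ 0.16401095  0.9115365  -0.37709631  0.99772421]
 [ 0.          0.          0.          1.        ]]
top 540.8845139888317 540.8845139888317 275.9355392430313 216.08619182050526 [[ 5.46659694e-03 -9.99984940e-01 -4.85000868e-04  8.15852909e-02]
 [-9.87641407e-01 -5.32314709e-03 -1.56640080e-01  5.04463489e-01]
 [ 1.56635139e-01  1.33529512e-03 -9.87655633e-01  1.48918191e+00]
 [ 0.00000000e+00  0.00000000e+00  0.00000000e+00  1.00000000e+00]]
```

View pics/top0.png

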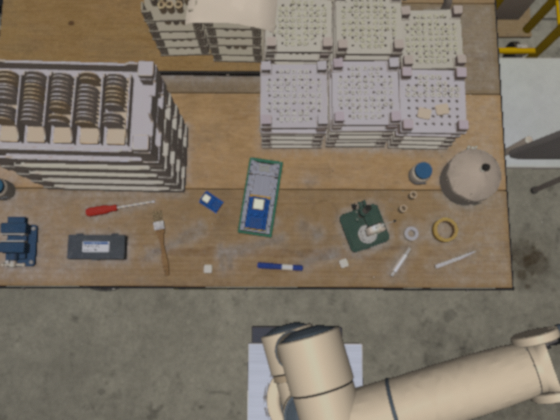

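View pics/side0.png

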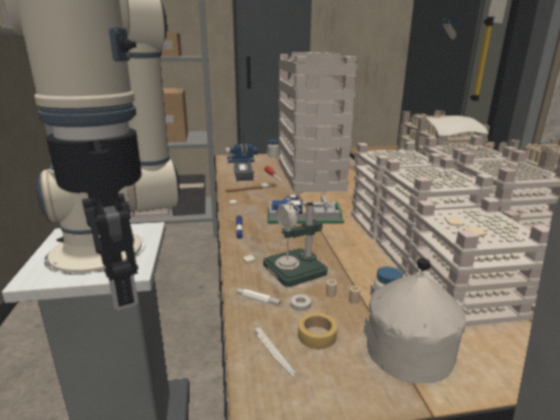

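The top view shows the green fixture at about (261,197), its travel pointing up the image. The slide, with its white sample, is at (258,212). A smaller decoy sits at (211,201), and the pen lies in front at (280,267). Next I'll measure them.

```bash
cat > h.py <<'E'
import numpy as np
from workcell import bot
def ray(c,u,v,z):
    M=c['world_to_cam'];R=M[:3,:3];o=-R.T@M[:3,3]
    d=R.T@np.array([(u-c['cx'])/c['fx'],(v-c['cy'])/c['fy'],1]);return o+d*(z-o[2])/d[2]
def proj(c,p):
    q=c['world_to_cam']@np.r_[p,1];return np.array([c['fx']*q[0]/q[2]+c['cx'],c['fy']*q[1]/q[2]+c['cy']])
E
python3 - <<'E'
from h import *
import cv2
c=bot.capture('top');f=c['frame'];hsv=cv2.cvtColor(f,cv2.COLOR_RGB2HSV)
roi=np.zeros(f.shape[:2],np.uint8);roi[145:248,228:295]=255
g=cv2.inRange(hsv,(60,70,30),(97,255,255))&roi
b=cv2.inRange(hsv,(104,120,40),(128,255,255))&roi
for n,m,z in(('green',g,.02),('blue',b,.045)):
    p=np.argwhere(m)[:,::-1].astype(np.float32)
    r=cv2.minAreaRect(p);print(n,len(p),r)
    w=[ray(c,u,v,z) for u,v in cv2.boxPoints(r)];print(np.round(w,4));
    print('center',np.mean(w,0))
x=cv2.resize(f[145:248,228:295],None,fx=5.8,fy=5.8,interpolation=cv2.INTER_CUBIC)
y=cv2.resize(np.dstack([g,b,b])[145:248,228:295],None,fx=5.8,fy=5.8,interpolation=cv2.INTER_NEAREST)
cv2.imwrite('pics/crop.png',np.hstack([x,y])[:,:,::-1])
E
```

```text
green 202 ((260.66217041015625, 197.0270233154297), (31.893404006958008, 75.13033294677734), 9.462322235107422)
[[0.4622 0.1901 0.02  ]
 [0.6801 0.1576 0.02  ]
 [0.6648 0.0659 0.02  ]
 [0.4476 0.1003 0.02  ]]
center [0.56367998 0.1284918  0.02      ]
blue 432 ((256.9189147949219, 212.98648071289062), (19.892276763916016, 29.263019561767578), 9.462322235107422)
[[0.4751 0.1719 0.045 ]
 [0.5578 0.1595 0.045 ]
 [0.5486 0.1038 0.045 ]
 [0.4662 0.1167 0.045 ]]
center [0.51192155 0.13796911 0.045     ]
```

View pics/crop.png

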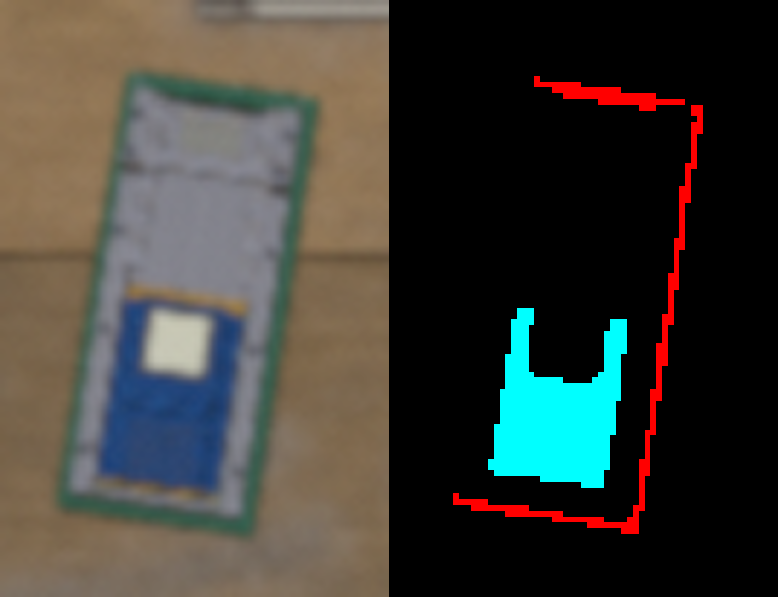

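The crop agrees with the numbers. Fixture yaw is about -8.8°, its origin is about (0.566, 0.129), and the slide is at its start, about x = -55 mm on the fixture. I'll turn the tool into line first and shut the fingers.

```bash
python3 -m crank '[[0,0,0,0,0,7.05,0],[0,0,0,0,0,7.05,0],[0,0,0,0,0,7.05,0],[0,0,0,0,0,7.05,0],[0,0,0,0,0,0,0]]' 60
python3 -m crank '[[0.0087,-0.0371,0,0,0,0,0],[0.0087,-0.0371,0,0,0,0,0],[0.0087,-0.0371,0,0,0,0,0],[0.0087,-0.0371,0,0,0,0,0],[0.0087,-0.0371,0,0,0,0,0]]'
cat >> h.py <<'E'
from scipy.spatial.transform import Rotation as Rn
def rel(target=None,yaw=-8.8,org=(.566,.1287)):
    s=bot.read_state();p=np.array(s['position']);R=Rn.from_quat(s['eef_rot']).as_matrix()
    a=np.radians(yaw);d=np.array([np.cos(a),np.sin(a)]);e=np.array([-d[1],d[0]]);r=p[:2]-org
    print('t',s['time_s'],'fixture xy mm',np.round([r@d*1e3,r@e*1e3],1),'tip z',round((p[2]-.011*-R[2,2])*1e3,1),
     'xdir',np.degrees(np.arctan2(R[1,0],R[0,0])),'tilt',np.round(R[:2,2],3),'F',np.round(s['wrist_force'],1),'open',s['opening'])
    if target is not None: print('tool shift mm',np.round(R.T@(np.array([*(np.array(org)+d*target[0]+e*target[1]),target[2]+.011])-p)*1e3,1))
E
python3 -c "
from h import *
rel((-.082,0,.1))"
```

```text
time_s: 0.57
position: [0.1994, -0.5658, 0.2418]
eef_rot: [0.997, -0.079, -0.0, -0.0]
wrist_force: [0.2, -1.3, 0.4]
opening: 0.301
grip_force: 0.0
time_s: 0.98
position: [0.2709, -0.3876, 0.2419]
eef_rot: [0.997, -0.075, -0.0, -0.0]
wrist_force: [1.5, -0.3, -0.1]
opening: 0.001
grip_force: 0.0
t 0.9833 fixture xy mm [-212.6 -555.3] tip z 230.9 xdir -8.570948141415968 tilt [-0.  0.] F [ 1.5 -0.3 -0.1] open 0.0014114841136419081
tool shift mm [ 132.8 -554.8  131.1]
```

```bash
python3 -m crank '[[0.0087,-0.037,0,0,0,0,0],[0.0087,-0.037,0,0,0,0,0],[0.0087,-0.037,0,0,0,0,0],[0.0087,-0.037,0,0,0,0,0],[0.0087,-0.037,0,0,0,0,0]]' >/dev/null
python3 -m crank '[[0.0087,-0.037,0,0,0,0,0],[0.0087,-0.037,0,0,0,0,0],[0.0087,-0.037,0,0,0,0,0],[0.0087,-0.037,0,0,0,0,0],[0.0087,-0.037,0,0,0,0,0]]'>/dev/null
python3 -m crank '[[0.0087,-0.037,0,0,0,0,0],[0.0087,-0.037,0.01,0,0,0,0],[0.0087,-0.037,0.02,0,0,0,0],[0.0087,-0.037,0.03,0,0,0,0],[0.004,-0.018,0.03,0,0,0,0]]' 
python3 -m crank '[[0,0,0.02,0,0,0,0],[0,0,0.02,0,0,0,0],[0,0,0,0,0,0,0],[0,0,0,0,0,0,0],[0,0,0,0,0,0,0]]' >/dev/null
python3 - <<'E'
from h import *
import cv2
rel((-.082,0,.07))
c=bot.capture('side');u,v=proj(c,[.5,.14,.05]).astype(int);print(u,v)
f=c['frame'][v-60:v+50,u-50:u+90]
t=bot.capture('top');a,b=proj(t,[.5,.14,.05]).astype(int);g=t['frame'][b-70:b+40,a-70:a+70]
cv2.imwrite('pics/a.png',np.vstack([cv2.resize(f,(380,299),interpolation=2),cv2.resize(g,(380,299),interpolation=2)])[:,:,::-1])
E
```

```text
time_s: 2.23
position: [0.4757, 0.1187, 0.1573]
eef_rot: [0.997, -0.073, 0.001, -0.001]
wrist_force: [1.5, -0.6, 0.3]
opening: 0.001
grip_force: 0.0
t 2.65 fixture xy mm [-87.8 -27.2] tip z 107.5 xdir -8.712233769034716 tilt [0.002 0.   ] F [ 0.  -0.6  0.4] open -0.0035523445176701396
tool shift mm [  5.8 -27.2  37.6]
282 201
```

View pics/a.png

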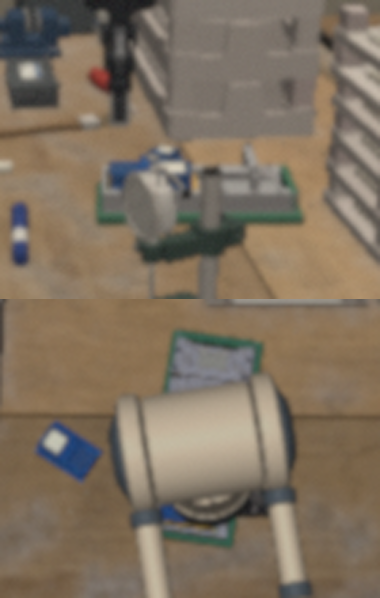

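The finger hangs at fixture (-88, -27) mm, matching the side view, with the pad behind the dial gauge. I'll centre it over the pad and come down.

```bash
python3 -m crank '[[0.003,-0.014,0,0,0,0,0],[0.003,-0.013,0.01,0,0,0,0],[0,0,0.02,0,0,0,0],[0,0,0.015,0,0,0,0],[0,0,0.008,0,0,0,0]]' >/dev/null
python3 -m crank '[[0,0,0,0,0,0,0],[0,0,0,0,0,0,0],[0,0,0,0,0,0,0],[0,0,0,0,0,0,0],[0,0,0,0,0,0,0]]' >/dev/null
python3 -c "
from h import *
rel((-.082,0,.0485))"
python3 -m crank '[[0,0,0.002,0,0,0,0],[0,0,0.002,0,0,0,0],[0,0,0.002,0,0,0,0],[0,0,0.002,0,0,0,0],[0,0,0,0,0,0,0]]' >/dev/null
python3 -c "
from h import *
rel((-.082,0,.0395))"
```

```text
t 3.5833 fixture xy mm [-81.7  -0. ] tip z 54.3 xdir -8.79662085115432 tilt [0.002 0.   ] F [-0.   0.6  0.7] open -0.0035849463506606345
tool shift mm [-0.3 -0.   5.8]
t 4.0 fixture xy mm [-82.1  -0.2] tip z 46.0 xdir -8.792752219482404 tilt [0.001 0.   ] F [-3.6 -0.2  7.5] open 0.002826637766022828
tool shift mm [ 0.1 -0.2  6.5]
```

```bash
python3 -m crank '[[0,0,0.002,0,0,0,0],[0,0,0.002,0,0,0,0],[0,0,0.002,0,0,0,0],[0,0,0.001,0,0,0,0],[0,0,0,0,0,0,0]]' >/dev/null
python3 -c "
from h import *
rel()"
python3 -m crank '[[0,0,0.001,0,0,0,0],[0,0,0.001,0,0,0,0],[0,0,0,0,0,0,0],[0,0,0,0,0,0,0],[0,0,0,0,0,0,0]]' >/dev/null
python3 -c "
from h import *
rel()"
```

```text
t 4.4167 fixture xy mm [-81.7   0. ] tip z 40.3 xdir -8.786752328608266 tilt [0.002 0.001] F [-4.  -0.  12.6] open -0.001042619593012028
t 4.8333 fixture xy mm [-81.2   0.2] tip z 39.4 xdir -8.791082684125756 tilt [0.004 0.001] F [-3.6 -0.4 16. ] open 0.0014018796471827822
```

```bash
python3 -m crank '[[0,0,0.001,0,0,0,0],[0.002,0,0,0,0,0,0],[0.002,0,0,0,0,0,0],[0.002,0,0,0,0,0,0],[0.002,0,0,0,0,0,0]]' >/dev/null
python3 -c "
from h import *
rel()"
python3 -m crank '[[0.002,0,0,0,0,0,0],[0.002,0,0,0,0,0,0],[0.002,0,0,0,0,0,0],[0.002,0,0,0,0,0,0],[0,0,0,0,0,0,0]]' >/dev/null
python3 -c "
from h import *
rel()"
```

```text
t 5.25 fixture xy mm [-73.    0.8] tip z 39.4 xdir -8.773961876361907 tilt [0.005 0.002] F [-6.5  0.4 19.7] open -6.0381485257290415e-05
t 5.6667 fixture xy mm [-64.6   0.9] tip z 39.5 xdir -8.773286573500357 tilt [0.005 0.002] F [-4.7  0.6 19.1] open 0.0004183063474022929
```

```bash
for i in 1; do python3 -m crank '[[0.002,0,0,0,0,0,0],[0.002,0,0,0,0,0,0],[0.002,0,0,0,0,0,0],[0.002,0,0,0,0,0,0],[0.002,0,0,0,0,0,0]]' >/dev/null; done
python3 -c "
from h import *
rel()"
python3 -m crank '[[0.002,0,0,0,0,0,0],[0.002,0,0,0,0,0,0],[0.002,0,0,0,0,0,0],[0.002,0,0,0,0,0,0],[0.002,0,0,0,0,0,0]]' >/dev/null
python3 - <<'E'
from h import *
import cv2
rel()
c=bot.capture('side');u,v=282,201
f=c['frame'][v-50:v+40,u-45:u+75]
cv2.imwrite('pics/b.png',cv2.resize(f,(720,540),interpolation=2)[:,:,::-1])
E
```

```text
t 6.0833 fixture xy mm [-55.    0.9] tip z 39.4 xdir -8.766853648359461 tilt [0.005 0.002] F [-5.8  0.8 18.5] open -0.0011835667258698502
t 6.5 fixture xy mm [-44.9   0.9] tip z 39.5 xdir -8.766747024263067 tilt [0.005 0.002] F [-6.1  1.5 18.8] open 0.0021570122442261383
```

View pics/b.png

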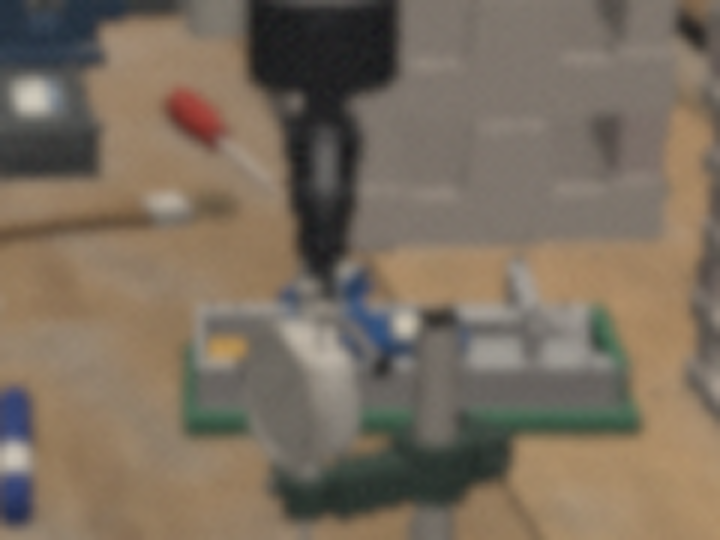

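The finger pushes behind the rib at about (345,280) and the nose is past the lips at about (465,335). I'll keep going.

```bash
python3 -m crank '[[0.002,0,0,0,0,0,0],[0.002,0,0,0,0,0,0],[0.002,0,0,0,0,0,0],[0.002,0,0,0,0,0,0],[0.002,0,0,0,0,0,0]]' >/dev/null
python3 -m crank '[[0.002,0,0,0,0,0,0],[0.002,0,0,0,0,0,0],[0.002,0,0,0,0,0,0],[0.002,0,0,0,0,0,0],[0.002,0,0,0,0,0,0]]' >/dev/null
python3 -c "
from h import *
rel()"
python3 -m crank '[[0.002,0,0,0,0,0,0],[0.002,0,0,0,0,0,0],[0.002,0,0,0,0,0,0],[0.002,0,0,0,0,0,0],[0.002,0,0,0,0,0,0]]' >/dev/null
python3 -c "
from h import *
rel()"
```

```text
t 7.3833 fixture xy mm [-25.    0.8] tip z 39.4 xdir -8.770999888082635 tilt [0.005 0.002] F [-5.9  0.7 18.4] open 0.0022986911768820306
t 7.8 fixture xy mm [-15.    0.8] tip z 39.3 xdir -8.771235599993297 tilt [0.005 0.002] F [-6.   0.8 17.8] open 0.005131202916447193
```

```bash
python3 -m crank '[[0.002,0,0.0005,0,0,0,0],[0.002,0,0.0005,0,0,0,0],[0.002,0,0,0,0,0,0],[0.002,0,0,0,0,0,0],[0.002,0,0,0,0,0,0]]' >/dev/null
python3 -c "
from h import *
rel()"
python3 -m crank '[[0.002,0,0,0,0,0,0],[0.002,0,0,0,0,0,0],[0.002,0,0,0,0,0,0],[0.002,0,0,0,0,0,0],[0.002,0,0,0,0,0,0]]' >/dev/null
python3 -c "
from h import *
rel()"
```

```text
t 8.2167 fixture xy mm [-4.7  1. ] tip z 39.1 xdir -8.767310339489182 tilt [0.006 0.002] F [-6.4  0.6 20.4] open -0.005339256208722357
t 8.6333 fixture xy mm [5.2 0.9] tip z 39.0 xdir -8.765783777755086 tilt [0.005 0.002] F [-5.5  0.5 19.9] open -0.0006201916415774672
```

```bash
python3 -m crank '[[0.002,0,0,0,0,0,0],[0.002,0,0,0,0,0,0],[0.002,0,0,0,0,0,0],[0.002,0,0,0,0,0,0],[0.002,0,0,0,0,0,0]]' >/dev/null
python3 - <<'E'
from h import *
import cv2
rel()
c=bot.capture('side');u,v=282,201
f=c['frame'][v-50:v+40,u-45:u+75]
cv2.imwrite('pics/c.png',cv2.resize(f,(720,540),interpolation=2)[:,:,::-1])
E
```

```text
t 9.05 fixture xy mm [14.3  1. ] tip z 38.9 xdir -8.75440445901242 tilt [0.003 0.002] F [-8.3  0.8 21.7] open -0.0006125956053444827
```

View pics/c.png

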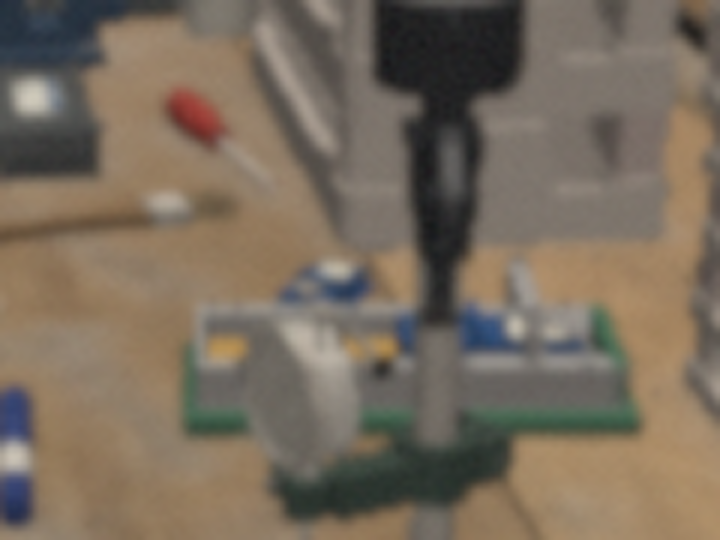

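The slide's nose is at about (590,330), under the leaf, and its rear is at about (400,330). A few millimetres remain, so I'll push until the force rises.

```bash
python3 -m crank '[[0.002,0,0,0,0,0,0],[0.002,0,0,0,0,0,0],[0.002,0,0,0,0,0,0],[0.002,0,0,0,0,0,0],[0.001,0,0,0,0,0,0]]' >/dev/null
python3 -c "
from h import *
rel()"
python3 -m crank '[[0.001,0,0,0,0,0,0],[0.001,0,0,0,0,0,0],[0.001,0,0,0,0,0,0],[0.001,0,0,0,0,0,0],[0,0,0,0,0,0,0]]' >/dev/null
python3 -c "
from h import *
rel()"
```

```text
t 9.5167 fixture xy mm [23.3  0.9] tip z 38.0 xdir -8.755140290306686 tilt [0.003 0.002] F [-6.8  1.2 16.9] open 0.0016566305070075346
t 9.9333 fixture xy mm [27.3  0.8] tip z 38.0 xdir -8.762491230669406 tilt [0.003 0.002] F [-7.   1.7 17.5] open -0.0035407190542709526
```

```bash
python3 -m crank '[[0.001,0,0,0,0,0,0],[0.001,0,0,0,0,0,0],[0.001,0,0,0,0,0,0],[0.001,0,0,0,0,0,0],[0,0,0,0,0,0,0]]' >/dev/null
python3 -c "
from h import *
rel()"
```

```text
t 10.35 fixture xy mm [29.2  0.8] tip z 38.0 xdir -8.737534650657421 tilt [-0.002  0.002] F [-16.1   1.9  21.8] open 0.0031943041808132782
```

```bash
python3 -m crank '[[0.001,0,0,0,0,0,0],[0.001,0,0,0,0,0,0],[0,0,0,0,0,0,0],[0,0,0,0,0,0,0],[0,0,0,0,0,0,0]]' >/dev/null
python3 -c "
from h import *
rel()"
python3 -m crank '[[-0.002,0,-0.001,0,0,0,0],[-0.002,0,-0.001,0,0,0,0],[-0.002,0,-0.002,0,0,0,0],[0,0,-0.005,0,0,0,0],[0,0,-0.01,0,0,0,0]]' >/dev/null
python3 -m crank '[[0,0,-0.02,0,0,0,0],[0,0,-0.02,0,0,0,0],[0,0,-0.03,0,0,0,0],[0,0,-0.03,0,0,0,0],[0,0,-0.02,0,0,0,0]]' >/dev/null
python3 -m crank '[[-0.03,0,0,0,0,0,0],[-0.03,0,0,0,0,0,0],[-0.03,0,0,0,0,0,0],[-0.03,0,0,0,0,0,0],[-0.03,0,0,0,0,0,0]]' >/dev/null
python3 - <<'E'
from h import *
import cv2
rel()
c=bot.capture('side');u,v=282,201
f=c['frame'][v-50:v+40,u-45:u+75]
t=bot.capture('top');g=t['frame'][145:248,228:295]
cv2.imwrite('pics/d.png',np.hstack([cv2.resize(f,(400,300),interpolation=2),cv2.resize(g,(195,300),interpolation=2)])[:,:,::-1])
E
```

```text
t 10.7667 fixture xy mm [29.3  0.8] tip z 38.0 xdir -8.713137515717003 tilt [-0.006  0.002] F [-24.    2.3  27.3] open -0.002716160382104506
t 12.0167 fixture xy mm [-124.5   -0.5] tip z 173.4 xdir -8.818835506146444 tilt [0. 0.] F [0.3 0.6 1.3] open -0.0001271358010412081
```

View pics/d.png

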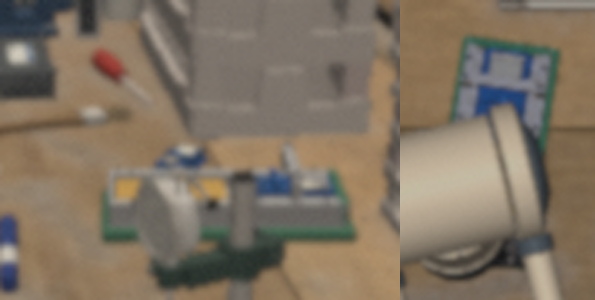

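The slide sits against the end stop under the leaf, and the hard stop was felt at 24 N. The raised brass platen shows behind it, and the hand is clear.

```bash
python3 -c "
from workcell import bot
print(bot.sign_off())"
```

```text
the job is handed in; nothing more can be done
None
```

I pressed the slide down until the platen bottomed and pushed it under the leaf spring to a hard stop at 24 N. The last pictures show the platen back up behind it and the hand clear; I handed the job in at about 12 s, and no verdict was returned.

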